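# Turn the drying tiles

## Task

Two rectangular clay tiles and one arch-topped one lean on drying stands. Turn each rectangular tile to dry its other face: with the fingertips, gently push its upper part over past upright so that it comes to rest leaning against the opposite bar of its own stand. Do not lift any tile or take it out of its stand, leave the arch-topped tile leaning as it is, and leave the other things on the table where they are.

Things in the scene. Friction and masses are not known exactly. Their poses are not given: they have to be found in the camera images.
- tile_a: loose clay tile, rectangular, one of two alike; 110 wide (y), 150 tall (z, up the tile), 14 mm thick (x), 0.3 to 0.6 kg. Origin: middle of its bottom end. Starts leaning 20 degrees towards its own and its stand's -x, on that bar, foot in the slot. Can balance upright within 5 degrees; further over it drops onto the other bar by itself
- tile_a_top (a point): middle of the top end of that tile, 150 mm along z from its origin, half-way through its thickness
- stand_a: fixed stand of tile_a, any yaw. Origin: underside centre; z up. Base 110 (x) x 150 (y) x 15 mm; slot 22 mm wide along y at x=0 for the tile's foot, floor at z=15, rails to z=27 mm; 12 mm rest bars along y at x=-38 and +38, tops at z=99, end posts at y=-70, +70 mm. Tile starts on the -x bar; its part above the bars (z 99 to 157) is free on both sides
- tile_b: loose clay tile, rectangular, one of two alike; 110 wide (y), 150 tall (z, up the tile), 14 mm thick (x), 0.3 to 0.6 kg. Origin: middle of its bottom end. Starts leaning 20 degrees towards its own and its stand's -x, on that bar, foot in the slot. Can balance upright within 5 degrees; further over it drops onto the other bar by itself
- tile_b_top (a point): middle of the top end of that tile, 150 mm along z from its origin, half-way through its thickness
- stand_b: fixed stand of tile_b, any yaw. Origin: underside centre; z up. Base 110 (x) x 150 (y) x 15 mm; slot 22 mm wide along y at x=0 for the tile's foot, floor at z=15, rails to z=27 mm; 12 mm rest bars along y at x=-38 and +38, tops at z=99, end posts at y=-70, +70 mm. Tile starts on the -x bar; its part above the bars (z 99 to 157) is free on both sides
- tile_arch: loose clay tile, the one with a round-arched top; 110 wide (y), 150 tall (z, up the tile), 14 mm thick (x), 0.3 to 0.6 kg. Origin: middle of its bottom end. Starts leaning 20 degrees towards its own and its stand's -x, on that bar, foot in the slot. Can balance upright within 5 degrees; further over it drops onto the other bar by itself
- tile_arch_top (a point): middle of the top end of that tile, 150 mm along z from its origin, half-way through its thickness
- stand_arch: fixed stand of the arch-topped tile, any yaw. Origin: underside centre; z up. Base 110 (x) x 150 (y) x 15 mm; slot 22 mm wide along y at x=0 for the tile's foot, floor at z=15, rails to z=27 mm; 12 mm rest bars along y at x=-38 and +38, tops at z=99, end posts at y=-70, +70 mm. Tile starts on the -x bar; its part above the bars (z 99 to 157) is free on both sides
- kiln_post: bystander, loose: square kiln post, buff, 38 x 38 x 76 mm; origin: centre of its underside
- glaze_jar: bystander, loose: small closed jar, 60 mm diameter, 75 mm tall; origin: centre of its underside
- test_bowl: bystander, loose: dark bowl, 90 mm wide, 50 mm tall; origin: centre of its underside
- towel_roll: bystander, loose: paper roll standing on end, 100 mm diameter, 110 mm tall; origin: centre of its underside
- talc_bottle: bystander, loose: white bottle, 60 mm diameter, 115 mm tall; origin: centre of its underside
- glaze_brush: bystander, loose: brush lying flat, origin under its middle
- wood_block: bystander, loose: wooden block 90 x 45 x 30 mm; origin: centre of its underside

How it is judged:
At the end, for the whole second after the job is handed in: Both rectangular tiles lean on the +x bar of their own stands (top more than 35 mm past the stand's middle; about 50 mm when at rest on the bar), foot still in the slot, at rest; the arch-topped tile still leans on its first bar, top shifted less than 20 mm; bystanders within 30 mm of their starts (horizontal distance between tile_a and stand_a below 0.03 m and height (world z) of each of tile_a, tile_b, tile_arch below 0.03 m and linear speed of each of tile_a, tile_b, tile_arch below 0.02 m/s and horizontal distance between tile_b and stand_b below 0.03 m and horizontal distance between tile_arch and stand_arch below 0.03 m and x of tile_a_top in the frame of stand_a above 0.035 m and x of tile_b_top in the frame of stand_b above 0.035 m and x of tile_arch_top in the frame of stand_arch below -0.035 m and distance of tile_arch_top from where it was at the start of the episode below 0.02 m and distance of each of kiln_post, glaze_jar, test_bowl, towel_roll, talc_bottle, glaze_brush, wood_block from where it was at the start of the episode below 0.03 m); the robot touches nothing.
It fails at once if a tile is lifted or taken out of its stand (height (world z) of any of tile_a, tile_b, tile_arch above 0.035 m or horizontal distance between tile_a and stand_a above 0.035 m or horizontal distance between tile_b and stand_b above 0.035 m or horizontal distance between tile_arch and stand_arch above 0.035 m).
It fails at once if a tile is pushed harder than 20 N (contact force between any of the arm, the fingers and tile_a above 20 N or contact force between any of the arm, the fingers and tile_b above 20 N or contact force between any of the arm, the fingers and tile_arch above 20 N).
It fails at once if the arch-topped tile is moved (top shifted more than 20 mm) (distance of tile_arch_top from where it was at the start of the episode above 0.02 m).
It fails at once if a bystander is shifted more than 30 mm (distance of any of kiln_post, glaze_jar, test_bowl, towel_roll, talc_bottle, glaze_brush, wood_block from where it was at the start of the episode above 0.03 m).
It also fails if it takes over 48 s, if anything falls off the work surface, if the arm or the gripper's body presses on something with over 40 N, if the wrist force passes 120 N, or if a joint passes its speed limit or range.

## Robot

A 7-joint arm with a two-finger parallel gripper is mounted at the origin on the work surface. World frame = base frame: x ahead of the robot, y to its left, z up, the work surface at z = 0. Lengths are in m, angles in rad, forces in N, time in s.
With the tool pointing down it reaches from about 0.425 to 0.925 m from the base axis. Payload 6.8 kg.
Tool frame: the origin (TCP) lies between the finger pads; the fingertips stand r.tcp_to_tips ahead of it and the grasp point (between the pads) is the TCP (r.tcp_to_tips is the distance from the TCP to the fingertips, in m); z points along the fingers, y is the line along which they close (so a half turn about z gives the same grasp; the last joint's range is limited). The gripper opens to 85 mm and grips with 20 to 120 N. Pads are 22 mm wide; open, the fingers measure 114 mm over their backs; the gripper's body (76 mm by 85 mm) begins 54 mm behind the grasp point. The pads swing forward as they close: fully open they stand 13 mm farther back than shut.
Start: joints at [-1.388, 0.477, 0.022, 1.555, -0.011, 1.109, -0.083], TCP at [0.194, 0.647, 0.25] pointing down, gripper open.
Joint ranges: [-2.96, 2.96], [-0.34, 2.1], [-1.41, 1.46], [0.24, 2.44], [-1.37, 4.51], [0.17, 1.92], [-2.96, 2.96]. Speed limits (rad/s): [2.39, 2.39, 3.14, 3.14, 3.14, 3.14, 3.14].

## Interface

Orientations are given as a rotation vector (axis times angle).
In Python, from bench import r gives the robot as it stands.
- The arm moves only by the tool servo_tool, never from a script. Its argument "commands" is a list of rows, each a list of 2 entries, a list of its own where there are three numbers: the shift along the tool's x, y, z normalised to -1 to 1, where 1 is 250 mm, then the turn, a rotation vector about the tool's x, y, z normalised to -1 to 1, where 1 is 90 degrees. In form: [[[dx, dy, dz], [ax, ay, az]], ...]. A call has 1 to 20 rows; each row is the pose to reach, as a shift and turn from the pose commanded when the call began, along the tool's axes at that moment; what a row does not reach only later rows make up. A row lasts 1/10 s, in which the tool goes at most 50 mm and 8.59 degrees, less where a joint would pass 70% of its speed; a pose out of reach is approached as far as the arm can. A call with a number of a shift or a turn outside -1 to 1 is refused whole. A call with a gripper value outside its range is refused whole. "claw" is the closure, from 0 (fully open) to 1 (shut), set as the call begins (left out, the last holds). The fingers move at their own pace and stop on an object; "squeeze" is the grip in N (left out, the last holds). Time passes only in rows, so rows that repeat a pose let the fingers close. It gives the time, the measured TCP pose, the force, the opening and the grip force at its end, in the units of the state.
- r.get_obs(): the state, without advancing time (a new reading comes with each control period).
- r.grab_frame(name): name is "scene" or "top"; returns (picture, depth): 480x640x3 uint8, red, green, blue; 480x640 float32, m along the optical axis (not along the pixel's ray), 0 where there is no reading.
- r.camera_model(name): a dict with "fx", "fy", "cx", "cy" (pixels), "extrinsics" (4x4, takes a point from camera to world coordinates). Camera axes: x right, y down, z forward; pixel columns grow to the right and rows downward; lengths in m; the calibration is good to about 2 mm. A picture is of the moment at which its call begins. camera_model takes no time and is no camera call.
- r.hand_in(): hands the job in; it is judged then, once.
Trained networks look in the newest picture that a camera, given by its name, has taken for a name from the list of things; names that differ only in an ending like _2 or _b are one class to them, and where a whole thing is asked for, a point or a joint stands for the part that bears it (a point fixed in the world has none). Each returns a list of dicts, best first, with "confidence" (0 to 1); they miss things now and then, are a little off and sometimes report something else, mostly with a low value. They report only what shows in the picture. A call takes as long as a camera call.
- r.boxes_of(camera, target): "uv" ([column, row] in pixels, amid what is visible of it).
- r.mark_of(camera, target): "uv" ([column, row] in pixels: a listed point, or the origin of a listed thing).
The state is a dict: "clock": time; "joints": joint angles; "qvel": joint speeds; "tau": joint torques, N m; "tcp_pos": TCP position; "orientation": TCP orientation; "contact_force": force on the tool from outside, world axes, zero at the start; "moment": the same for the moment, N m; "grip_width": finger opening in m; "gripper_force": force on a finger pad.
Only numpy, scipy, OpenCV 4.12 (cv2) and the standard library are available. Lean on these libraries where they do the work, as an engineer would, in place of code of your own. Each camera call takes 0.05 s, during which the arm holds its last target. There are 200 camera calls.

## Working session

There is one attempt and no reset: what is moved stays moved. The work goes in short steps, Python scripts to look and compute and a tool call to move; the robot and the scene stay as the last step left them, time stands still between calls to the robot, and variables do not carry over. Pictures are saved under pics/ and viewed, at most 10 in all, crops included, and the job is handed in when it is done.

Besides the shell and the picture viewer there is one more tool, called as name(argument=value, ...), one argument or row to a line, values as JSON. servo_tool: Moves the arm, as the interface text tells. Scaled input: -1 to 1 covers 250 mm each way for a shift and 90 degrees each way for a turn. Its arguments: {"type":"object","properties":{"commands":{"type":"array"},"claw":{"type":"number"},"squeeze":{"type":"number"}},"required":["commands"]}

```bash
mkdir -p pics; python3 - <<'E'
from bench import r
import cv2,numpy as np
for c in("scene","top"):
    p,d=r.grab_frame(c); cv2.imwrite(f"pics/{c}0.png",p[:,:,::-1]); np.save(f"pics/{c}d.npy",d)
    m=r.camera_model(c); print(c,m['fx'],np.round(m['extrinsics'],3).tolist())
    K=lambda u,v:None
    for t in("tile_a_top","tile_a","tile_arch","tile_arch_top","stand_a","stand_arch"):
        print(t,[(np.round(x["uv"]).tolist(),round(x["confidence"],2)) for x in r.mark_of(c,t)])
o=r.get_obs();print({k:np.round(v,3) for k,v in o.items()},r.tcp_to_tips)
E
```

```text
scene 565.0379319473939 [[0.852, 0.443, -0.28, 0.925], [0.524, -0.732, 0.435, -0.623], [-0.012, -0.517, -0.856, 1.304], [0.0, 0.0, 0.0, 1.0]]
tile_a_top [([261.0, 299.0], 0.78)]
tile_a [([251.0, 335.0], 0.87), ([323.0, 266.0], 0.82)]
tile_arch [([362.0, 166.0], 0.93), ([320.0, 267.0], 0.68)]
tile_arch_top [([361.0, 117.0], 0.56)]
stand_a [([322.0, 267.0], 0.74)]
stand_arch [([366.0, 168.0], 0.88)]
top 620.8073517183622 [[-0.024, -0.982, 0.189, 0.286], [-1.0, 0.023, -0.007, 0.001], [0.003, -0.189, -0.982, 1.442], [0.0, 0.0, 0.0, 1.0]]
tile_a_top [([422.0, 245.0], 0.93)]
tile_a [([325.0, 246.0], 0.88), ([435.0, 262.0], 0.84), ([176.0, 276.0], 0.49)]
tile_arch [([176.0, 282.0], 0.59), ([235.0, 178.0], 0.37), ([146.0, 289.0], 0.25)]
tile_arch_top [([146.0, 285.0], 0.7)]
stand_a [([325.0, 246.0], 0.93), ([432.0, 262.0], 0.56)]
stand_arch [([176.0, 274.0], 0.65)]
{'clock': np.float64(0.7), 'joints': array([-1.388,  0.477,  0.022,  1.555, -0.012,  1.109, -0.083]), 'qvel': array([-0.001,  0.002, -0.   , -0.   ,  0.   ,  0.001, -0.   ]), 'tau': array([-1.0000e-03, -5.9616e+01,  1.6060e+00, -2.8150e+01,  1.2000e-02,
        1.0000e-03,  0.0000e+00]), 'tcp_pos': array([0.194, 0.647, 0.25 ]), 'orientation': array([-0.455, -3.108, -0.   ]), 'contact_force': array([ 0.331, -0.614, -0.126]), 'moment': array([-0.006,  0.048, -0.049]), 'gripper_force': np.float64(0.0), 'grip_width': np.float64(0.085)} 0.019
```

View pics/top0.png

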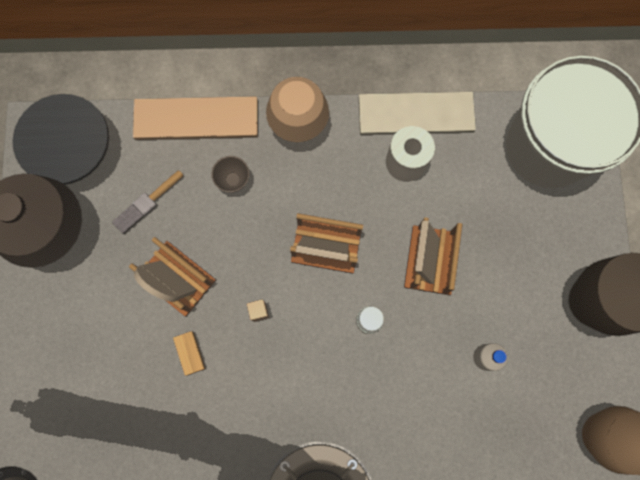

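View pics/scene0.png

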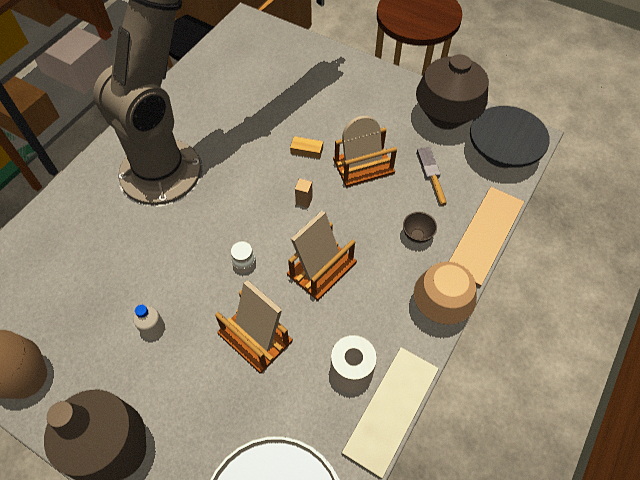

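The top view shows the arch stand at about (172,278) and the rectangular ones at (326,245), leaning down-image towards the robot, and (433,258), leaning left. The jar is at (371,319), the kiln post at (257,310) and the bottle at (493,357). The scene view agrees. Next I fit the stand poses from the depth.

```bash
cat > h.py <<'E'
import numpy as np,cv2
from bench import r
def cloud(c,d):
    m=r.camera_model(c); v,u=np.nonzero(d>0); z=d[v,u]
    P=np.c_[(u-m['cx'])/m['fx']*z,(v-m['cy'])/m['fy']*z,z,np.ones(len(z))]
    return (P@np.array(m['extrinsics']).T)[:,:3]
def stand(P,ctr,rad=.115):
    q=P[np.hypot(*(P[:,:2]-ctr).T)<rad]
    b=q[(q[:,2]>.009)&(q[:,2]<.11)]
    (c,s,a)=cv2.minAreaRect(b[:,:2].astype(np.float32))
    # x axis = short side
    th=np.deg2rad(a if s[0]<s[1] else a+90)
    t=q[q[:,2]>.125]; tc=t[:,:2].mean(0)
    ax=np.array([np.cos(th),np.sin(th)])
    if (tc-c)@ax>0 and FLIP: ax=-ax
    R=np.array([ax,[-ax[1],ax[0]]])
    return np.array(c),s,ax,(q[:,:2]-c)@R.T,q[:,2]
FLIP=True
E
python3 - <<'E'
from h import *
pc={c:cloud(c,np.load(f"pics/{c}d.npy")) for c in("scene","top")}
m=r.camera_model("top");E=np.array(m['extrinsics'])
for n,uv in(("M",(326,245)),("R",(433,258)),("arch",(172,278))):
    ray=E[:3,:3]@[(uv[0]-m['cx'])/m['fx'],(uv[1]-m['cy'])/m['fy'],1]; ctr=(E[:3,3]+ray*(.06-E[2,3])/ray[2])[:2]
    for c,P in list(pc.items())+[("both",np.vstack(list(pc.values())))]:
        C,s,ax,l,z=stand(P,ctr)
        t=l[z>.13]; hi=z>z.max()-.008
        print(n,c,"C",C.round(4),"size",np.round(s,3),"x-axis",ax.round(3),"deg",np.degrees(np.arctan2(ax[1],ax[0])).round(1),"tile>130 x",np.percentile(t[:,0],[2,98]).round(3),"y",np.percentile(t[:,1],[2,98]).round(3),"zmax",z.max().round(3),"top x",l[hi,0].mean().round(3))
E
```

```text
M scene C [ 0.5751 -0.0492] size [0.201 0.146] x-axis [ 0.907 -0.421] deg -24.9 tile>130 x [-0.073 -0.035] y [-0.047  0.058] zmax 0.166 top x -0.058
M top C [ 0.5548 -0.0276] size [0.203 0.174] x-axis [ 0.789 -0.614] deg -37.9 tile>130 x [-0.056 -0.001] y [-0.06   0.035] zmax 0.167 top x -0.03
M both C [ 0.5575 -0.0308] size [0.204 0.182] x-axis [ 0.789 -0.614] deg -37.9 tile>130 x [-0.059 -0.002] y [-0.06   0.037] zmax 0.167 top x -0.033
R scene C [ 0.5263 -0.2805] size [0.11  0.155] x-axis [-0.153 -0.988] deg -98.8 tile>130 x [-0.057 -0.032] y [-0.053  0.053] zmax 0.165 top x -0.048
R top C [ 0.5223 -0.2668] size [0.169 0.177] x-axis [-0.335 -0.942] deg -109.6 tile>130 x [-0.049 -0.017] y [-0.055  0.05 ] zmax 0.167 top x -0.036
R both C [ 0.5251 -0.2678] size [0.169 0.183] x-axis [-0.335 -0.942] deg -109.6 tile>130 x [-0.048 -0.016] y [-0.057  0.049] zmax 0.167 top x -0.036
arch scene C [0.495  0.3008] size [0.187 0.127] x-axis [ 0.732 -0.681] deg -43.0 tile>130 x [-0.064 -0.037] y [-0.035  0.052] zmax 0.165 top x -0.053
arch top C [0.4939 0.3111] size [0.193 0.173] x-axis [ 0.723 -0.691] deg -43.7 tile>130 x [-0.055 -0.032] y [-0.043  0.046] zmax 0.164 top x -0.047
arch both C [0.4924 0.3095] size [0.197 0.173] x-axis [ 0.723 -0.691] deg -43.7 tile>130 x [-0.056 -0.03 ] y [-0.041  0.048] zmax 0.165 top x -0.047
```

```bash
python3 - <<'E'
from h import *
P=np.vstack([cloud(c,np.load(f"pics/{c}d.npy")) for c in("scene","top")])
for n,ctr in(("M",(.565,-.02)),("R",(.526,-.27)),("arch",(.494,.305))):
    q=P[np.hypot(*(P[:,:2]-ctr).T)<.12]
    t=q[(q[:,2]>.135)&(q[:,2]<.175)]
    med=np.median(t[:,:2],0); t=t[np.hypot(*(t[:,:2]-med).T)<.075]
    (c,s,a)=cv2.minAreaRect(t[:,:2].astype(np.float32)); 
    e=t[t[:,2]>t[:,2].max()-.012]; w,V=np.linalg.eigh(np.cov(e[:,:2].T)); y=V[:,1]
    ax=np.array([y[1],-y[0]])
    if ax@(np.array(ctr)-med)<0: ax=-ax
    yv=np.array([-ax[1],ax[0]])
    mid=e[:,:2].mean(0); ly=(e[:,:2]-mid)@yv; mid=mid+yv*np.mean(np.percentile(ly,[1,99]))
    print(n,"minrect",np.round(c,3),np.round(s,3),round(a,1),"xdeg",np.degrees(np.arctan2(ax[1],ax[0])).round(1),"topmid",mid.round(4),"ylen",np.ptp(np.percentile(ly,[1,99])).round(3),"xspread",np.percentile((e[:,:2]-mid)@ax,[2,98]).round(3),"C~",(mid+.05*ax).round(4))
    # check: bars histogram at z .09-.103
    C=mid+.05*ax; l=(q[:,:2]-C)@np.c_[ax,yv]; b=(q[:,2]>.088)&(q[:,2]<.104)&(abs(l[:,1])<.085)&(abs(l[:,0])<.07)
    h,_=np.histogram(l[b,0],np.arange(-.07,.0701,.01)); print(h)
    for sgn in(1,-1):
        k=b&(abs(l[:,0]-.038*sgn)<.012); 
        if k.sum()>20:
            A=np.polyfit(l[k,1],l[k,0],1); print("bar",sgn,"x",np.median(l[k,0]).round(4),"slopedeg",np.degrees(A[0]).round(1),"y",np.percentile(l[k,1],[2,98]).round(3))
E
```

```text
M minrect [ 0.527 -0.02 ] [0.113 0.028] 79.2 xdeg -11.5 topmid [ 0.5232 -0.0202] ylen 0.107 xspread [-0.008  0.007] C~ [ 0.5722 -0.0302]
[  0   0 104  64 197  73   0   0   0 114 510  15   0   0]
bar 1 x 0.034 slopedeg 0.1 y [-0.076  0.069]
bar -1 x -0.0411 slopedeg -0.0 y [-0.078  0.072]
R minrect [ 0.532 -0.236] [0.025 0.111] 78.7 xdeg -100.8 topmid [ 0.5328 -0.2322] ylen 0.108 xspread [-0.008  0.007] C~ [ 0.5234 -0.2813]
[  0   0  99  62 202  66   0   0   0 118 578   7   0   0]
bar 1 x 0.034 slopedeg 0.0 y [-0.07   0.076]
bar -1 x -0.0412 slopedeg 0.4 y [-0.073  0.078]
arch minrect [0.463 0.344] [0.095 0.03 ] 49.8 xdeg -39.1 topmid [0.4611 0.3443] ylen 0.059 xspread [-0.01   0.008] C~ [0.4999 0.3127]
[  0   0 114  62 314  22   0   0   0 151 443   3   0   0]
bar 1 x 0.0333 slopedeg 0.5 y [-0.071  0.075]
bar -1 x -0.0397 slopedeg 0.6 y [-0.071  0.078]
```

```bash
cat >> h.py <<'E'
from scipy.spatial.transform import Rotation as Ro
S={"M":((.569,-.0295),-11.5),"R":((.524,-.278),-100.8)}
def sp(n,xs,z,):
    c,d=S[n];d=np.radians(d);return [c[0]+xs*np.cos(d),c[1]+xs*np.sin(d),z]
def rel(pos,xdeg=None):   # normalised shift/turn to world pos, tool -x along xdeg, tool down
    o=r.get_obs();R=Ro.from_rotvec(o['orientation'])
    d=R.inv().apply(np.array(pos)-o['tcp_pos'])/.25
    t=np.zeros(3)
    if xdeg is not None:
        a=np.radians(xdeg);x=-np.array([np.cos(a),np.sin(a),0]);z=np.array([0,0,-1.])
        t=(R.inv()*Ro.from_matrix(np.c_[x,np.cross(z,x),z])).as_rotvec()/(np.pi/2)
    print("shift",d.round(4),"turn",t.round(4))
E
python3 - <<'E'
from h import *
o=r.get_obs();print(o['clock'])
rel([.37,.33,.25]); rel(sp("M",-.115,.25),-11.5)
E
```

```text
0.7
shift [-1.0395 -1.0111  0.0012] turn [0. 0. 0.]
shift [-1.7563e+00 -2.2018e+00  1.1000e-03] turn [ 0.     -0.     -0.0574]
```

servo_tool(
  commands=[
    [[-1, -1, 0], [0, 0, 0]],
    [[-1, -1, 0], [0, 0, 0]],
    [[-1, -1, 0], [0, 0, 0]],
    [[-1, -1, 0], [0, 0, 0]],
    [[-1, -1, 0], [0, 0, 0]],
    [[-1, -1, 0], [0, 0, 0]],
    [[-1, -1, 0], [0, 0, 0]],
    [[-1, -1, 0], [0, 0, 0]],
    [[-1, -1, 0], [0, 0, 0]],
    [[-1, -1, 0], [0, 0, 0]],
  ],
  claw=1,
  squeeze=30,
)

```text
clock: 1.7
tcp_pos: [0.3608, 0.3367, 0.2505]
orientation: [-0.453, -3.109, -0.002]
contact_force: [-0.2, 0.5, -0.3]
grip_width: -0.0002
gripper_force: 0.0
```

```bash
python3 - <<'E'
from h import *
o=r.get_obs();print(o['clock'],o['tcp_pos'],o['contact_force'],o['grip_width'])
rel(sp("M",-.115,.25),-11.5)
E
```

```text
1.7 [0.36080555 0.33674935 0.2505038 ] [-0.15041321  0.51337769 -0.34639198] -0.00020731850579856098
shift [-7.5800e-01 -1.2072e+00  7.0000e-04] turn [ 0.0006 -0.0001 -0.0565]
```

servo_tool(
  commands=[
    [[-0.63, -1, 0], [0, 0, -0.056]],
    [[-0.63, -1, 0], [0, 0, -0.056]],
    [[-0.63, -1, 0], [0, 0, -0.056]],
    [[-0.63, -1, 0], [0, 0, -0.056]],
    [[-0.63, -1, 0], [0, 0, -0.056]],
    [[-0.63, -1, 0], [0, 0, -0.056]],
    [[-0.63, -1, 0], [0, 0, -0.056]],
    [[-0.63, -1, 0], [0, 0, -0.056]],
    [[-0.63, -1, 0], [0, 0, -0.056]],
  ],
)

```text
clock: 2.6
tcp_pos: [0.4405, 0.0531, 0.2502]
orientation: [-0.312, -3.126, -0.0]
contact_force: [0.3, 1.0, 0.9]
grip_width: -0.0003
gripper_force: 0.0
```

```bash
python3 - <<'E'
from h import *
o=r.get_obs();print(o['clock'],o['tcp_pos'],o['contact_force'])
rel(sp("M",-.115,.25),-11.5);rel(sp("M",-.115,.151),-11.5)
E
```

```text
2.6 [0.44048815 0.05312628 0.25020536] [0.25409188 0.97067143 0.88790568]
shift [-0.1093 -0.2216  0.0007] turn [ 0.0002 -0.0002  0.001 ]
shift [-0.1094 -0.2217  0.3967] turn [ 0.0002 -0.0002  0.001 ]
```

servo_tool(
  commands=[
    [[-0.11, -0.222, 0], [0, 0, 0]],
    [[-0.11, -0.222, 0], [0, 0, 0]],
    [[-0.11, -0.222, 0.1], [0, 0, 0]],
    [[-0.11, -0.222, 0.2], [0, 0, 0]],
    [[-0.11, -0.222, 0.3], [0, 0, 0]],
    [[-0.11, -0.222, 0.4], [0, 0, 0]],
    [[-0.11, -0.222, 0.4], [0, 0, 0]],
    [[-0.11, -0.222, 0.4], [0, 0, 0]],
    [[-0.11, -0.222, 0.4], [0, 0, 0]],
  ],
)

```text
clock: 3.5
tcp_pos: [0.4573, -0.0082, 0.1514]
orientation: [0.316, 3.124, 0.001]
contact_force: [-0.5, -0.7, -0.2]
grip_width: -0.0005
gripper_force: 0.0
```

```bash
python3 - <<'E'
from h import *
o=r.get_obs();print(o['clock'],o['tcp_pos'],o['contact_force'])
for x in(-.115,-.08,-.06,.01): rel(sp("M",x,.151),-11.5)
p,d=r.grab_frame("scene"); cv2.imwrite("pics/s1.png",cv2.resize(p[140:340,180:440,::-1],None,fx=3,fy=3))
E
```

```text
3.5 [ 0.45727475 -0.00818705  0.15143601] [-0.47751096 -0.71595744 -0.15582404]
shift [0.0051 0.0056 0.0017] turn [ 0.0006  0.0011 -0.0004]
shift [-0.1349  0.0056  0.002 ] turn [ 0.0006  0.0011 -0.0004]
shift [-0.2149  0.0057  0.0021] turn [ 0.0006  0.0011 -0.0004]
shift [-0.4949  0.0059  0.0026] turn [ 0.0006  0.0011 -0.0004]
```

View pics/s1.png

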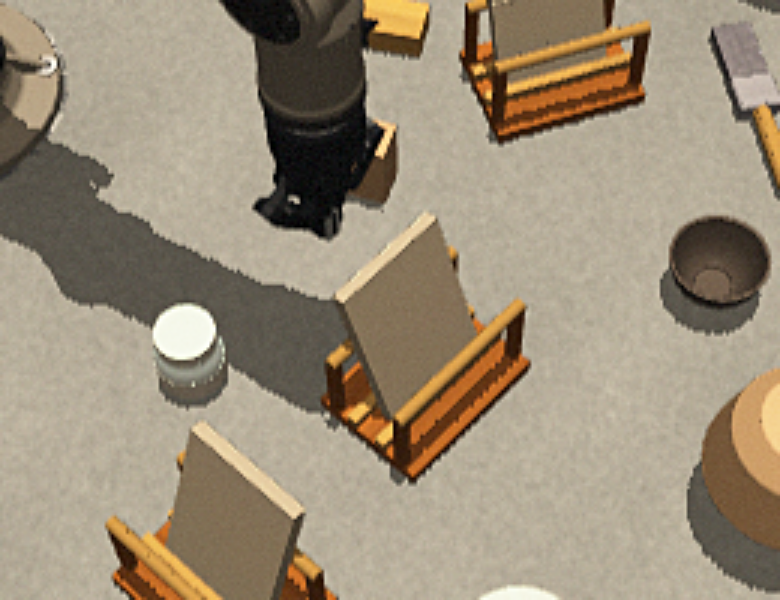

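The gripper is at crop (300,220), behind the top edge of tile M (around (390,255)), with a clear path. I push slowly.

servo_tool(
  commands=[
    [[-0.04, 0.005, 0], [0, 0, 0]],
    [[-0.08, 0.005, 0], [0, 0, 0]],
    [[-0.095, 0.005, 0], [0, 0, 0]],
    [[-0.107, 0.005, 0], [0, 0, 0]],
    [[-0.119, 0.005, 0], [0, 0, 0]],
    [[-0.131, 0.005, 0], [0, 0, 0]],
    [[-0.143, 0.005, 0], [0, 0, 0]],
    [[-0.155, 0.005, 0], [0, 0, 0]],
    [[-0.167, 0.005, 0], [0, 0, 0]],
    [[-0.179, 0.005, 0], [0, 0, 0]],
    [[-0.191, 0.005, 0], [0, 0, 0]],
    [[-0.203, 0.005, 0], [0, 0, 0]],
    [[-0.215, 0.005, 0], [0, 0, 0]],
    [[-0.227, 0.005, 0], [0, 0, 0]],
    [[-0.239, 0.005, 0], [0, 0, 0]],
    [[-0.251, 0.005, 0], [0, 0, 0]],
    [[-0.263, 0.005, 0], [0, 0, 0]],
    [[-0.275, 0.005, 0], [0, 0, 0]],
    [[-0.287, 0.005, 0], [0, 0, 0]],
    [[-0.3, 0.005, 0], [0, 0, 0]],
  ],
)

```text
clock: 5.55
tcp_pos: [0.5303, -0.023, 0.1503]
orientation: [-0.318, -3.125, -0.0]
contact_force: [-0.2, -0.5, 0.1]
grip_width: 0.0003
gripper_force: 0.2
```

servo_tool(
  commands=[
    [[-0.012, 0, 0], [0, 0, 0]],
    [[-0.024, 0, 0], [0, 0, 0]],
    [[-0.036, 0, 0], [0, 0, 0]],
    [[-0.048, 0, 0], [0, 0, 0]],
    [[-0.06, 0, 0], [0, 0, 0]],
    [[-0.072, 0, 0], [0, 0, 0]],
    [[-0.084, 0, 0], [0, 0, 0]],
    [[-0.096, 0, 0], [0, 0, 0]],
    [[-0.108, 0, 0], [0, 0, 0]],
    [[-0.12, 0, 0], [0, 0, 0]],
    [[-0.132, 0, 0], [0, 0, 0]],
    [[-0.144, 0, 0], [0, 0, 0]],
    [[-0.156, 0, 0], [0, 0, 0]],
    [[-0.168, 0, 0], [0, 0, 0]],
    [[-0.18, 0, 0], [0, 0, 0]],
    [[-0.192, 0, 0], [0, 0, 0]],
    [[-0.204, 0, 0], [0, 0, 0]],
    [[-0.204, 0, 0], [0, 0, 0]],
  ],
)

```text
clock: 7.35
tcp_pos: [0.5804, -0.0333, 0.1503]
orientation: [0.318, 3.125, -0.0]
contact_force: [-0.7, -0.2, -0.4]
grip_width: 0.0002
gripper_force: 0.0
```

```bash
python3 - <<'E'
from h import *
o=r.get_obs();print(o['clock'],o['tcp_pos'],o['contact_force'])
p,d=r.grab_frame("scene"); cv2.imwrite("pics/s2.png",cv2.resize(p[140:340,180:440,::-1],None,fx=3,fy=3))
E
```

```text
7.35 [ 0.58039102 -0.03333486  0.15028568] [-0.74360117 -0.16175013 -0.37632745]
```

View pics/s2.png

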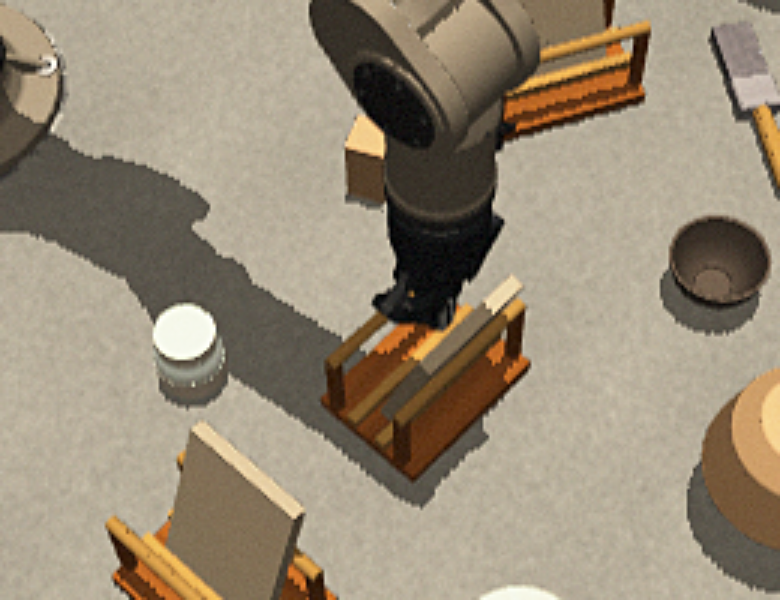

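Tile M now leans on its far bar (around crop (450,320)). I back off and rise, then go to the second tile.

servo_tool(
  commands=[
    [[0.04, 0, 0], [0, 0, 0]],
    [[0.12, 0, 0], [0, 0, 0]],
    [[0.16, 0, -0.1], [0, 0, 0]],
    [[0.16, 0, -0.25], [0, 0, 0]],
    [[0.16, 0, -0.4], [0, 0, 0]],
    [[0.16, 0, -0.4], [0, 0, 0]],
    [[0.16, 0, -0.4], [0, 0, 0]],
  ],
)

```text
clock: 8.1
tcp_pos: [0.5405, -0.0249, 0.2509]
orientation: [0.318, 3.124, 0.002]
contact_force: [-0.2, 0.3, -0.3]
grip_width: -0.0004
gripper_force: 0.0
```

```bash
python3 - <<'E'
from h import *
o=r.get_obs();print(o['clock'],o['tcp_pos'],o['contact_force'],o['joints'].round(2))
rel(sp("R",-.115,.25),-100.8)
E
```

```text
8.1 [ 0.54047531 -0.02493532  0.25093669] [-0.23942905  0.26968663 -0.31190971] [-0.44  0.27  0.45  1.9  -0.14  1.    1.44]
shift [-0.1326 -0.5449  0.0032] turn [0.0013 0.     0.991 ]
```

servo_tool(
  commands=[
    [[-0.13, -0.545, 0], [0, 0, 0.095]],
    [[-0.13, -0.545, 0], [0, 0, 0.19]],
    [[-0.13, -0.545, 0], [0, 0, 0.285]],
    [[-0.13, -0.545, 0], [0, 0, 0.38]],
    [[-0.13, -0.545, 0], [0, 0, 0.475]],
    [[-0.13, -0.545, 0], [0, 0, 0.57]],
    [[-0.13, -0.545, 0], [0, 0, 0.665]],
    [[-0.13, -0.545, 0], [0, 0, 0.76]],
    [[-0.13, -0.545, 0], [0, 0, 0.855]],
    [[-0.13, -0.545, 0], [0, 0, 0.95]],
    [[-0.13, -0.545, 0], [0, 0, 0.99]],
    [[-0.13, -0.545, 0], [0, 0, 0.99]],
    [[-0.13, -0.545, 0], [0, 0, 0.99]],
  ],
)

```text
clock: 9.4
tcp_pos: [0.5444, -0.1649, 0.2492]
orientation: [-2.416, -2.005, 0.002]
contact_force: [0.4, 0.1, -0.6]
grip_width: 0.0
gripper_force: 0.0
```

```bash
python3 - <<'E'
from h import *
o=r.get_obs();print(o['clock'],o['tcp_pos'],o['joints'].round(2))
rel(sp("R",-.115,.151),-100.8);rel(sp("R",.01,.151),-100.8)
p,d=r.grab_frame("scene"); cv2.imwrite("pics/s3.png",cv2.resize(p[180:380,180:440,::-1],None,fx=3,fy=3))
E
```

```text
9.4 [ 0.54437953 -0.16488128  0.24920718] [-0.46  0.4   0.84  1.85 -0.34  1.04  0.33]
shift [0.0004 0.0055 0.3928] turn [-0.0013  0.0002  0.002 ]
shift [-0.4996  0.0039  0.393 ] turn [-0.0013  0.0002  0.002 ]
```

View pics/s3.png

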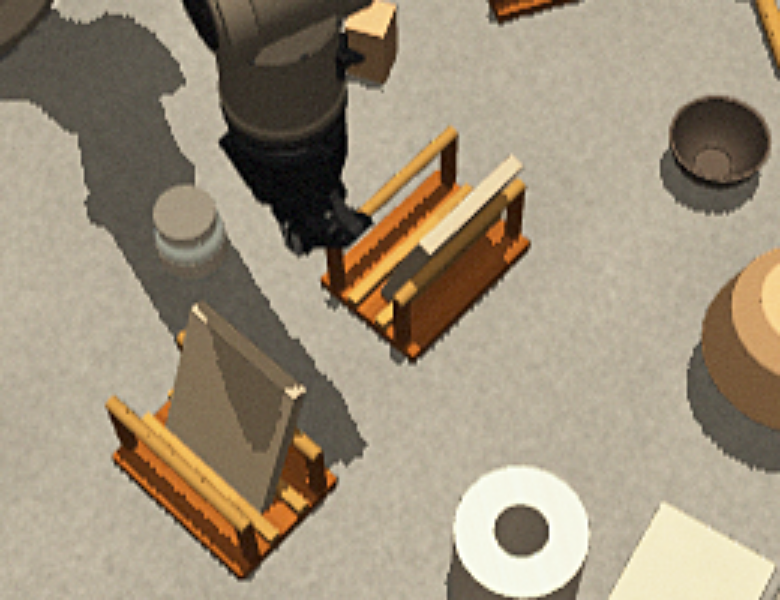

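Tile M rests on its far bar (crop (475,205)), and the gripper is at (325,240), behind the standing tile's top edge ((200,310)–(300,390)). I descend and push.

servo_tool(
  commands=[
    [[0, 0.005, 0.1], [0, 0, 0]],
    [[0, 0.005, 0.2], [0, 0, 0]],
    [[0, 0.005, 0.3], [0, 0, 0]],
    [[0, 0.005, 0.39], [0, 0, 0]],
    [[0, 0.005, 0.39], [0, 0, 0]],
    [[-0.04, 0.005, 0.39], [0, 0, 0]],
    [[-0.08, 0.005, 0.39], [0, 0, 0]],
    [[-0.095, 0.005, 0.39], [0, 0, 0]],
    [[-0.107, 0.005, 0.39], [0, 0, 0]],
    [[-0.119, 0.005, 0.39], [0, 0, 0]],
    [[-0.131, 0.005, 0.39], [0, 0, 0]],
    [[-0.143, 0.005, 0.39], [0, 0, 0]],
    [[-0.155, 0.005, 0.39], [0, 0, 0]],
    [[-0.167, 0.005, 0.39], [0, 0, 0]],
    [[-0.179, 0.005, 0.39], [0, 0, 0]],
    [[-0.191, 0.005, 0.39], [0, 0, 0]],
    [[-0.203, 0.005, 0.39], [0, 0, 0]],
    [[-0.215, 0.005, 0.39], [0, 0, 0]],
    [[-0.227, 0.005, 0.39], [0, 0, 0]],
    [[-0.24, 0.005, 0.39], [0, 0, 0]],
  ],
)

```text
clock: 11.45
tcp_pos: [0.5352, -0.2246, 0.1528]
orientation: [-2.419, -2.004, -0.0]
contact_force: [0.3, 0.9, 0.7]
grip_width: -0.0002
gripper_force: 0.3
```

servo_tool(
  commands=[
    [[-0.013, 0, 0], [0, 0, 0]],
    [[-0.026, 0, 0], [0, 0, 0]],
    [[-0.039, 0, 0], [0, 0, 0]],
    [[-0.052, 0, 0], [0, 0, 0]],
    [[-0.065, 0, 0], [0, 0, 0]],
    [[-0.078, 0, 0], [0, 0, 0]],
    [[-0.091, 0, 0], [0, 0, 0]],
    [[-0.104, 0, 0], [0, 0, 0]],
    [[-0.117, 0, 0], [0, 0, 0]],
    [[-0.13, 0, 0], [0, 0, 0]],
    [[-0.143, 0, 0], [0, 0, 0]],
    [[-0.156, 0, 0], [0, 0, 0]],
    [[-0.169, 0, 0], [0, 0, 0]],
    [[-0.182, 0, 0], [0, 0, 0]],
    [[-0.195, 0, 0], [0, 0, 0]],
    [[-0.208, 0, 0], [0, 0, 0]],
    [[-0.221, 0, 0], [0, 0, 0]],
    [[-0.234, 0, 0], [0, 0, 0]],
    [[-0.247, 0, 0], [0, 0, 0]],
    [[-0.262, 0, 0], [0, 0, 0]],
  ],
)

```text
clock: 13.45
tcp_pos: [0.523, -0.289, 0.1528]
orientation: [-2.419, -2.004, 0.0]
contact_force: [0.7, -0.2, -0.3]
grip_width: -0.0001
gripper_force: 0.0
```

servo_tool(
  commands=[
    [[0, 0, 0], [0, 0, 0]],
    [[0, 0, 0], [0, 0, 0]],
    [[0.04, 0, 0], [0, 0, 0]],
    [[0.12, 0, 0], [0, 0, 0]],
    [[0.16, 0, -0.1], [0, 0, 0]],
    [[0.16, 0, -0.25], [0, 0, 0]],
    [[0.16, 0, -0.4], [0, 0, 0]],
    [[0.16, 0, -0.5], [0, 0, 0]],
    [[0.3, 0, -0.5], [0, 0, 0]],
    [[0.5, 0, -0.5], [0, 0, 0]],
    [[0.5, 0, -0.5], [0, 0, 0]],
    [[0.5, 0, -0.5], [0, 0, 0]],
  ],
)

```text
clock: 14.65
tcp_pos: [0.5468, -0.1631, 0.2775]
orientation: [-2.414, -2.009, -0.0]
contact_force: [-0.5, -1.0, 0.5]
grip_width: 0.0001
gripper_force: 0.0
```

```bash
python3 - <<'E'
from h import *
o=r.get_obs();print(o['clock'],o['tcp_pos'],o['contact_force'])
p,d=r.grab_frame("scene"); cv2.imwrite("pics/s4.png",p[:,:,::-1])
P=cloud("scene",d)
for n in S:
    C,a=S[n];a=np.radians(a);l=(P[:,:2]-C)@np.array([[np.cos(a),-np.sin(a)],[np.sin(a),np.cos(a)]])
    k=(P[:,2]>.145)&(P[:,2]<.175)&(abs(l)<.08).all(1); print(n,k.sum(),l[k].mean(0).round(3))
E
```

```text
14.65 [ 0.54684914 -0.16307878  0.27751472] [-0.48827075 -1.0175052   0.47807243]
M 279 [ 0.045 -0.003]
R 364 [0.043 0.003]
```

View pics/s4.png

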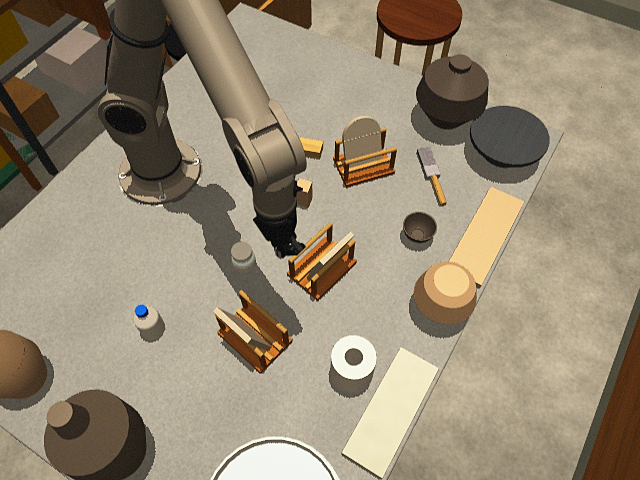

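Both rectangular tiles (330,262) and (240,322) lean on their far bars, with tops about 45 mm past the middle. The arch tile (362,140) and the bystanders are unmoved, and the arm is clear.

```bash
python3 -c "
from bench import r
print(r.hand_in())"
```

```text
the job is handed in; nothing more can be done
None
```

I pushed both rectangular tiles over onto the opposite bars of their own stands and handed the job in at about 15 s. In the last picture their tops are about 45 mm past the stand middles, and the arch tile and bystanders look unmoved. The hand-in returned no verdict.

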